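# Shut and latch the bedside medicine box

### The job

Lower the open lid of the wooden medicine box onto its rubber seal. Then press the lid down gently against the springy seal and, while it is down, turn the brass wing knob clockwise, without forcing it, until its wing points straight at the front edge (about a quarter turn), so that the hidden tongue goes under the front edge of the box and holds the lid down when you let go. Leave the pill jar, mug and clock where they stand.

Things in the scene. Friction and masses are not known exactly. Their poses are not given: they have to be found in the camera images.
- box: Fixed oak box on the table, 210 mm deep (its x), 260 mm wide (its y), walls 100 mm high, 10 mm thick. Origin: centre of its underside; x points from the front (latch side, towards the robot) to the back (hinge side), z up. Carries the latch frame and seal. More than 25 N in all between the lid (with its tongue) and the box (seal, stops and keeper together) damages the latch.
- latch (a point): Nominal middle of the latch frame inside the box's front wall (90 mm ahead of the box's centre, 94 mm up): two firm rubber stops for the lid, a 10 mm deep steel keeper edge, a stop for the tongue. The true height of this frame is 0 to 12 mm above nominal (varies, not measured). The lid must be within 1.5 mm of its stops for the tongue to pass under the keeper, else it jams.
- seal (a point): Middle of the black springy seal on the front rim, 120 mm up when free. It then holds the lid's front edge 6 to 18 mm above the firm stops, depending on the frame's height. Pressing the lid down at the knob takes 4 to 6 N at first and 6 to 11 N just before the stops, rising by about 0.4 N per mm; at the stops it turns rigid (5 N per mm and more).
- hinge: Brass hinge along the top of the box's back edge, carrying the lid and the knob; fixed to the box. Origin on the hinge axis (= hinge_axis); its axes are parallel to the box's.
- hinge_axis (a point): Middle of the hinge axis: 95 mm behind the box's centre, 102 mm above the table. The axis runs along the box's y.
- lid (a joint): Lid angle, rad, growing as the front edge rises. Starts 0.35 to 0.7 and stays where it is left (stiff hinge, about 2 N at the front edge moves it). Free on the seal about 0.093, pressed on the stops 0 to 0.065, latched below 0.08. Oak board 10 mm thick, 260 mm wide, reaching 200 mm forward from the hinge axis; at 0 it is level, underside at the height of the axis.
- lid_push (a point): Point on the lid's top face near the front edge, 175 mm from the hinge axis, 70 mm to the -y side of the knob: a free place to push. x, z axes along the lid (away from the front edge) and square out of its top.
- knob (a joint): Turn of the wing knob, rad, clockwise seen from above is positive. Starts 0 to 0.35 (tongue clear, wing roughly parallel to the front edge). The tongue comes to the keeper at about 0.6; the latch is engaged above 1.25 and the tongue meets a firm stop at about 1.55 (wing square to the front edge). Friction 0.06 N m.
- knob_grip (a point): Grip point of the brass wing knob, on its axis (155 mm from the hinge axis, mid-width), 38 mm above the lid's underside. Wing 12 mm thick, 46 long, 28 high, its top 6 mm above this point; below it a turning disc, radius 28 mm, its top 22 mm under this point. Axes turn with the knob: y along the wing, x across it (grip along x), z out of the lid.
- knob_mark (a point): End of the wing with the black mark (-y end), at the wing's top. The hidden steel tongue under the lid points the same way and reaches 34 mm from the axis.
- pills: Loose amber pill jar, 48 mm diameter, 85 mm high, origin under its centre. Bystander, left of the box.
- mug: Loose blue mug, 80 mm diameter, 92 mm high, origin under its centre. Bystander, right of the box.
- clock: Loose white alarm clock, 50 x 100 x 70 mm, origin under its centre. Bystander, left of the box near its back.

How it is judged:
On the way, in this order (a step that is already met when the one before it is completed fails the run):
1. the lid is lowered to the seal with the tongue still turned clear (value of joint lid below 0.12 rad and value of joint knob below 0.6 rad), for 0.2 s.
2. with the lid held down, the knob is turned until the tongue is behind the front edge (value of joint lid below 0.085 rad and value of joint knob above 1.25 rad), for 0.2 s.
At the end, for the whole second after the job is handed in: Released and at rest, the lid is held down by the tongue (lid angle below 0.085 rad; unlatched it springs up above that) and the knob is turned to more than 1.25 rad (all of step 2 and velocity of joint lid below 0.02 rad/s); the robot touches nothing.
It fails at once if lid or tongue is pressed against the box with more than 25 N (contact force between hinge and box above 25 N).
It fails at once if the pill jar is moved more than 25 mm or tipped (distance of pills from where it was at the start of the episode above 0.025 m or angle between pills's own z axis and vertical above 0.3 rad).
It fails at once if the mug is moved more than 25 mm or tipped (distance of mug from where it was at the start of the episode above 0.025 m or angle between mug's own z axis and vertical above 0.3 rad).
It fails at once if the clock is moved more than 25 mm or tipped (distance of clock from where it was at the start of the episode above 0.025 m or angle between clock's own z axis and vertical above 0.3 rad).
It also fails if it takes over 64 s, if anything falls off the work surface, if the arm or the gripper's body presses on something with over 40 N, if the wrist force passes 120 N, or if a joint passes its speed limit or range.

### The arm

A 6-joint arm with a two-finger parallel gripper is mounted at the origin on the work surface. World frame = base frame: x ahead of the robot, y to its left, z up, the work surface at z = 0. Lengths are in m, angles in rad, forces in N, time in s.
With the tool pointing down it reaches from about 0.425 to 0.95 m from the base axis. Payload 3.5 kg.
Tool frame: the origin (TCP) lies at the very end of the fingers, on their centre line; the grasp point (between the pads) lies 19 mm behind it; z points along the fingers, y is the line along which they close (so a half turn about z gives the same grasp; the last joint's range is limited). The gripper opens to 85 mm and grips with 20 to 120 N. Pads are 22 mm wide; open, the fingers measure 114 mm over their backs; the gripper's body (76 mm by 85 mm) begins 54 mm behind the grasp point. The pads swing forward as they close: fully open they stand 13 mm farther back than shut.
Start: joints at [-1.305, 0.286, 1.577, -0, 1.279, -0.15], TCP at [0.273, -0.617, 0.231] pointing down, gripper open.
Joint ranges: [-2.77, 2.77], [-0.9, 2.22], [0.21, 2.48], [-1.53, 4.67], [0.24, 2.81], [-2.84, 2.84]. Speed limits (rad/s): [2.79, 2.79, 3.14, 3.14, 3.14, 3.14].

### API

Orientations are given as a unit quaternion [x, y, z, w].
In Python, from plant import ctrl gives the robot as it stands.
- The arm moves only by the tool carry_out, never from a script. Its argument "deltas" is one flat list of numbers, 6 for each row, row after row: the shift along the tool's x, y, z in m, then the turn, a rotation vector about the tool's x, y, z in rad. A call has 1 to 5 rows; each row is the pose to reach, as a shift and turn from the pose commanded when the call began, along the tool's axes at that moment; what a row does not reach only later rows make up. A row lasts 1/8 s, in which the tool goes at most 62.5 mm and 10.7 degrees, less where a joint would pass 70% of its speed; a pose out of reach is approached as far as the arm can. A call with a gripper value outside its range is refused whole. "grip" is the opening in per cent of the stroke, from 0 (shut) to 100 (fully open), set as the call begins (left out, the last holds). The fingers move at their own pace and stop on an object; "grip_force" is the grip in N (left out, the last holds). Time passes only in rows, so rows that repeat a pose let the fingers close. It gives the time, the measured TCP pose, the force, the opening and the grip force at its end, in the units of the state.
- ctrl.get_state(): the state, without advancing time (a new reading comes with each control period).
- ctrl.read_camera(name): name is "side" or "top"; returns (picture, depth): 400x640x3 uint8, red, green, blue; 400x640 float32, m along the optical axis (not along the pixel's ray), 0 where there is no reading.
- ctrl.camera_model(name): a dict with "intrinsics" (3x3 intrinsics, pixels), "k1" (the pictures are not rectified: a ray, as slopes to the right and down, at radius r is drawn at 1 + k1 r^2 times it, then the intrinsics apply), "extrinsics" (4x4, takes a point from world to camera coordinates). Camera axes: x right, y down, z forward; pixel columns grow to the right and rows downward; lengths in m; the calibration is good to about 2 mm. A picture is of the moment at which its call begins. camera_model takes no time and is no camera call.
- ctrl.sign_off(): hands the job in; it is judged then, once.
Trained networks look in the newest picture that a camera, given by its name, has taken for a name from the list of things; names that differ only in an ending like _2 or _b are one class to them, and where a whole thing is asked for, a point or a joint stands for the part that bears it (a point fixed in the world has none). Each returns a list of dicts, best first, with "score" (0 to 1); they miss things now and then, are a little off and sometimes report something else, mostly with a low value. They report only what shows in the picture. A call takes as long as a camera call.
- ctrl.find_in(camera, query): "uv" ([column, row] in pixels, amid what is visible of it).
The state is a dict: "time": time; "qpos": joint angles; "dq": joint speeds; "joint_efforts": joint torques, N m; "eef_pos": TCP position; "tcp_rot": TCP orientation; "contact_force": force on the tool from outside, world axes, zero at the start; "wrist_torque": the same for the moment, N m; "opening": opening from 0.0 (shut) to 1.0 (fully open); "finger_force": force on a finger pad.
Only numpy, scipy, OpenCV 4.12 (cv2) and the standard library are available. Lean on these libraries where they do the work, as an engineer would, in place of code of your own. Each camera call takes 0.05 s, during which the arm holds its last target. There are 200 camera calls.

## Working session

There is one attempt and no reset: what is moved stays moved. The work goes in short steps, Python scripts to look and compute and a tool call to move; the robot and the scene stay as the last step left them, time stands still between calls to the robot, and variables do not carry over. Pictures are saved under pics/ and viewed, at most 10 in all, crops included, and the job is handed in when it is done.

Besides the shell and the picture viewer there is one more tool, called after ">>>" by a JSON object that holds its "method" and its "body". carry_out: Moves the arm, as the interface text tells. Its arguments: {"type":"object","properties":{"deltas":{"type":"array"},"grip":{"type":"number"},"grip_force":{"type":"number"}},"required":["deltas"]}

```bash
ls; mkdir -p pics
cat > h.py <<'E'
import numpy as np, cv2
from plant import ctrl
def ray(cam,uv):
    m=ctrl.camera_model(cam);K=np.array(m["intrinsics"]);k=m["k1"]
    d=np.array([(uv[0]-K[0,2])/K[0,0],(uv[1]-K[1,2])/K[1,1]]);s=d.copy()
    for _ in range(20): s=d/(1+k*(s@s))
    return s
def world(cam,uv,z):
    s=ray(cam,uv);E=np.array(ctrl.camera_model(cam)["extrinsics"])
    return E[:3,:3].T@(np.array([s[0]*z,s[1]*z,z])-E[:3,3])
def cloud(cam,depth):
    m=ctrl.camera_model(cam);K=np.array(m["intrinsics"])
    v,u=np.mgrid[0:400,0:640];d=np.stack([(u-K[0,2])/K[0,0],(v-K[1,2])/K[1,1]],-1);s=d.copy()
    for _ in range(20): s=d/(1+m["k1"]*(s**2).sum(-1,keepdims=True))
    p=np.concatenate([s*depth[...,None],depth[...,None]],-1);E=np.array(m["extrinsics"])
    return (p-E[:3,3])@E[:3,:3]
E
python3 - <<'E'
from h import *
s=ctrl.get_state();print(s)
for c in("top","side"):
    im,d=ctrl.read_camera(c);cv2.imwrite(f"pics/{c}0.png",im[...,::-1]);np.save(f"{c}0.npy",d);P=cloud(c,d)
    for q in["box","lid","lid_push","knob","knob_grip","knob_mark","hinge","seal","pills","mug","clock"]:
        for r in ctrl.find_in(c,q)[:1]:
            u,v=np.round(r["uv"]).astype(int);print(c,q,r["uv"],round(r["score"],2),P[v,u].round(4),d[v,u])
E
```

```text
pics
{'time': 0.0, 'qpos': array([-1.30498885e+00,  2.87174794e-01,  1.57817815e+00,  1.73371298e-05,
        1.27862037e+00, -1.50015121e-01]), 'dq': array([ 1.05607564e-03, -6.94678484e-04, -4.12511093e-05,  8.09268492e-04,
       -1.19039304e-03,  7.34233006e-04]), 'joint_efforts': array([ 1.29592217e-04, -4.05975509e+01, -2.92626160e+01, -1.59426963e-04,
        5.80521708e-03, -1.12539541e-05]), 'eef_pos': array([ 0.27250694, -0.616824  ,  0.22994049]), 'tcp_rot': array([ 9.78464016e-01,  2.06414032e-01, -6.05924783e-05, -1.18881092e-03]), 'contact_force': array([-0.80977934,  0.46938467,  0.199954  ]), 'wrist_torque': array([0.00785891, 0.05147616, 0.03253152]), 'finger_force': 0.0, 'opening': 1.0002680394635963}
top box [336.5, 250.4] 0.69 [0.5192 0.0025 0.0963] 0.9746351
top lid [325.2, 209.9] 0.87 [0.6051 0.0318 0.1766] 0.9057201
top lid_push [321.2, 209.8] 0.63 [0.6052 0.0404 0.1746] 0.9075853
top knob [325.2, 223.0] 0.6 [0.5744 0.0333 0.2117] 0.8669098
top knob_grip [329.9, 222.3] 0.82 [0.5762 0.0232 0.2169] 0.8621585
top knob_mark [329.2, 223.3] 0.72 [0.5743 0.0251 0.2138
[... 339 characters left out ...]
5.5, 246.1] 0.75 [ 0.5641 -0.017   0.0329] 1.1801957
side lid [325.8, 196.4] 0.79 [0.6137 0.0146 0.1732] 1.0999125
side lid_push [325.5, 197.1] 0.81 [0.6134 0.0107 0.1743] 1.096551
side knob [312.3, 182.7] 0.66 [0.5828 0.0122 0.2205] 1.0610217
side knob_grip [309.5, 181.5] 0.96 [0.5788 0.0181 0.2178] 1.0667344
side knob_mark [310.2, 182.7] 0.88 [0.5786 0.0149 0.218 ] 1.0643632
side hinge [324.1, 196.2] 0.8 [0.6089 0.0111 0.1776] 1.0940226
side seal [304.2, 245.5] 0.79 [ 0.5593 -0.019   0.0362] 1.1760744
side pills [322.1, 148.4] 0.58 [0.6257 0.2785 0.0752] 1.3488394
side mug [367.7, 292.4] 0.72 [ 0.6988 -0.1386  0.0071] 1.127902
side clock [320.6, 147.3] 0.59 [0.6234 0.284  0.0741] 1.3531998
```

Run:
```python
import cv2,numpy as np
a=cv2.imread("pics/top0.png")[120:320,180:460];b=cv2.imread("pics/side0.png")[100:340,200:460]
a=cv2.resize(a,(800,571));b=cv2.resize(b,(650,600));cv2.imwrite("pics/a.png",a);cv2.imwrite("pics/b.png",b)
```

```text
(no output)
```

View pics/a.png

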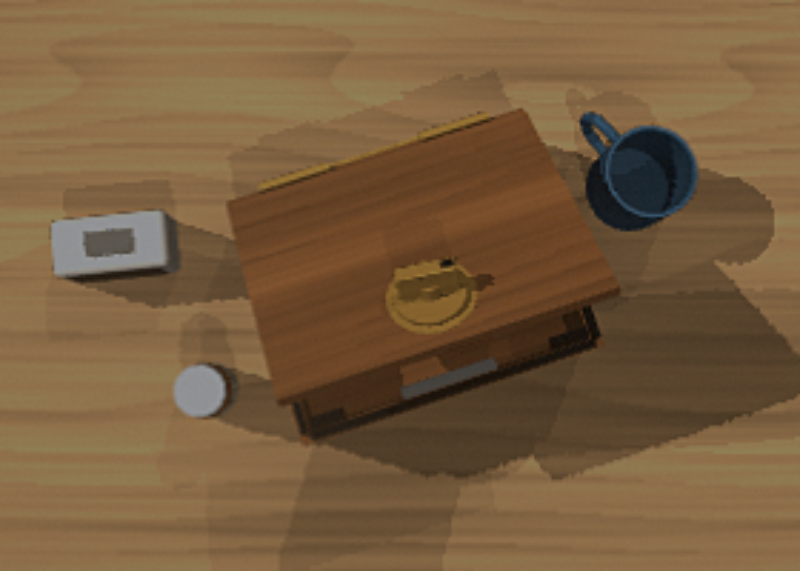

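View pics/b.png

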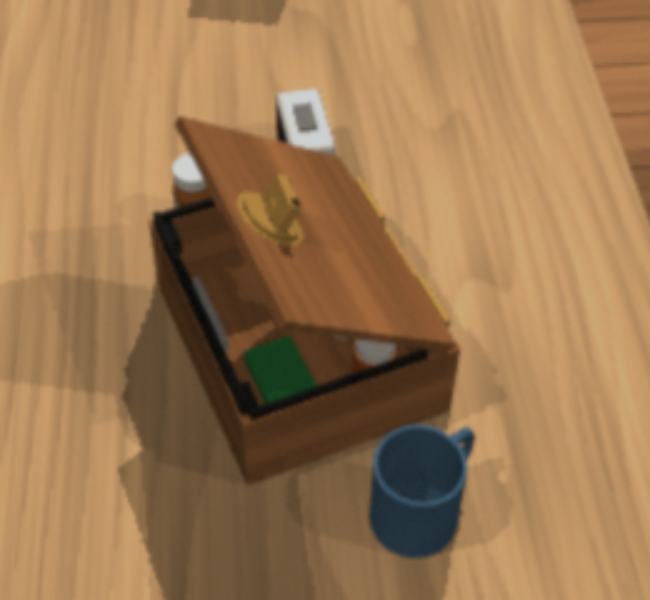

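The top crop shows the lid open, the box yawed about 20° (back edge leaning to the left), and the wing on its disc at crop (430,285), roughly parallel to the front edge with the black mark at (447,263). The mug stands at the right back; the clock and pills are to the left. The side crop agrees.

```bash
cat > fit.py <<'E'
from h import *
def fit(ds,tilt_rng=(0.0,0.9),seed=0):
    """lid plane + rectangle from depth of both cams; returns hinge axis point, yaw, lid angle"""
    Q=np.concatenate([cloud(c,d)[120:320,180:460].reshape(-1,3) for c,d in ds])
    Q=Q[(Q[:,2]>.105)&(Q[:,2]<.26)&(abs(Q[:,1])<.2)&(Q[:,0]>.42)&(Q[:,0]<.78)]
    r=np.random.default_rng(seed);best=0
    for _ in range(600):
        a=Q[r.choice(len(Q),3,False)];n=np.cross(a[1]-a[0],a[2]-a[0]);l=np.linalg.norm(n)
        if l<1e-4: continue
        n/=l; n*=np.sign(n[2])
        if n[2]<.6: continue
        k=abs((Q-a[0])@n)<.003
        if k.sum()>best: best=k.sum();I=k
    for _ in range(3):
        c=Q[I].mean(0);n=np.linalg.svd(Q[I]-c,full_matrices=False)[2][2];n*=np.sign(n[2]);I=abs((Q-c)@n)<.004
    return Q,I,c,n
E
python3 - <<'E'
from fit import *
for cs in(("top",),("side",),("top","side")):
    Q,I,c,n=fit([(k,np.load(k+"0.npy")) for k in cs])
    tilt=np.arccos(n[2]);yaw=np.arctan2(n[1],n[0])
    yaw=yaw+np.pi if abs(yaw)>np.pi/2 else yaw
    yaw=(yaw+np.pi)%(2*np.pi)-np.pi
    ex=np.array([np.cos(yaw)*np.cos(tilt),np.sin(yaw)*np.cos(tilt),-np.sin(tilt)]);ey=np.cross(n,ex)
    L=np.c_[(Q[I]-c)@ex,(Q[I]-c)@ey].astype(np.float32)
    R=cv2.minAreaRect((L[:]));pc=np.percentile(L,[.3,99.7],axis=0)
    mid=pc.mean(0);C=c+mid[0]*ex+mid[1]*ey
    print(cs,I.sum(),"tilt",tilt,"yaw",yaw,"rect",R,"ext",pc[1]-pc[0],"centre",C.round(4))
    # hinge axis: centre top -> +100mm ex -> -10mm n
    print("hinge",(C+.1*ex-.01*n).round(4),"front",(C-.1*ex).round(4))
# wing / disc points above the lid
    h=(Q-c)@n;W=Q[(h>.02)&(h<.042)];print("wing n",len(W),W.mean(0),"in lid:",(W.mean(0)-C)@ex,(W.mean(0)-C)@ey, "hmax",np.percentile(h[h<.06],99.9))
    A=np.c_[(W-C)@ex,(W-C)@ey];print("wing dir(ex,ey)",np.linalg.svd(A-A.mean(0),full_matrices=False)[1:],np.ptp(A,axis=0))
E
```

```text
('top',) 8045 tilt 0.6064155819533995 yaw 0.32015230056751376 rect ((0.009190328419208527, -0.0015899688005447388), (0.2611567974090576, 0.2130015790462494), 89.92716979980469) ext [0.20929213 0.25896893] centre [0.6203 0.0365 0.1652]
hinge [0.6929 0.0606 0.1   ] front [0.5423 0.0107 0.2222]
wing n 193 [0.58814251 0.02646205 0.22541725] in lid: -0.062001072846541036 0.0005693683708745973 hmax 0.03557281339781181
wing dir(ex,ey) (array([0.18373589, 0.05048636]), array([[ 0.13010073,  0.99150078],
       [ 0.99150078, -0.13010073]])) [0.01912689 0.04595821]
('side',) 4555 tilt 0.6066413937416258 yaw 0.3192705045561879 rect ((0.008002586662769318, 0.014093257486820221), (0.21325050294399261, 0.26566585898399353), 0.10987235605716705) ext [0.2106014  0.26116057] centre [0.6185 0.0361 0.1658]
hinge [0.6911 0.0601 0.1006] front [0.5405 0.0104 0.2228]
wing n 139 [0.58670881 0.02190624 0.22535954] in lid: -0.062411181996919855 -0.0035442135108418324 hmax 0.03514677651572931
wing dir(ex,ey) (array([0.16919607, 0.04063874]), array([[-0.08835212, -0.9960893 ],
       [ 0.9960893 , -0.08835212]])) [0.01710374 0.04855   ]
('top', 'side') 12585 tilt 0.6065202039124572 yaw 0.31930882796044857 rect ((0.008192203938961029, 0.004985213279724121), (0.21520587801933289, 0.2656734585762024), 0.11397253721952438) ext [0.21082297 0.25971249] centre [0.6193 0.0362 0.1657]
hinge [0.6919 0.0602 0.1005] front [0.5413 0.0104 0.2227]
wing n 332 [0.5875497  0.02457681 0.22538453] in lid: -0.061781332890417325 -0.00107496950517097 hmax 0.03558698702213233
wing dir(ex,ey) (array([0.25253056, 0.06677754]), array([[ 0.12038567,  0.9927272 ],
       [ 0.9927272 , -0.12038567]])) [0.0210537  0.04854997]
```

>>> {"method": "carry_out", "body": {"deltas": [0.512, -0.394, -0.03, 0, 0, -1.355, 0.512, -0.394, -0.03, 0, 0, -1.355, 0.512, -0.394, -0.03, 0, 0, -1.355, 0.512, -0.394, -0.03, 0, 0, -1.355, 0.512, -0.394, -0.03, 0, 0, -1.355], "grip": 0}}

```text
time: 1.82
eef_pos: [0.4228, -0.3416, 0.2462]
tcp_rot: [0.778, 0.628, 0.0, 0.0]
contact_force: [1.6, -0.8, -1.1]
opening: 0.001
finger_force: 0.0
```

```bash
cat > go.py <<'E'
import sys
from h import *
from scipy.spatial.transform import Rotation as R
# geometry
YAW=.3193; H=np.array([.688,.0589,.102])
EX=np.array([np.cos(YAW),np.sin(YAW),0]);EY=np.array([-np.sin(YAW),np.cos(YAW),0])
def lidframe(a):
    ex=EX*np.cos(a)-np.array([0,0,np.sin(a)]);n=EX*np.sin(a)+np.array([0,0,np.cos(a)]);return ex,EY,n
def knob_pose(a,k,h):
    """TCP pose for gripping: lid angle a, knob k, TCP h above lid underside"""
    ex,ey,n=lidframe(a);p=H-.155*ex+h*n
    y=ex*np.cos(k)-ey*np.sin(k);z=-n;x=np.cross(y,z);return p,R.from_matrix(np.c_[x,y,z])
def delta(p,r):
    s=ctrl.get_state();r0=R.from_quat(s["tcp_rot"])
    return np.r_[r0.inv().apply(p-s["eef_pos"]),(r0.inv()*r).as_rotvec()].round(4)
def st():
    s=ctrl.get_state();print("t",round(s["time"],3),"p",s["eef_pos"].round(4),"F",s["contact_force"].round(2),"T",s["wrist_torque"].round(2),"op",round(s["opening"],3),"ff",round(float(s["finger_force"]),1),"q",s["qpos"].round(2))
    return s
E
python3 - <<'E'
from go import *
st()
p,r=knob_pose(0,.12,0)
print(delta(np.array([.582,-.05,.25]),r))
E
```

```text
t 1.825 p [ 0.4228 -0.3416  0.2462] F [ 1.61 -0.78 -1.1 ] T [ 0.01 -0.06 -0.06] op 0.001 ff 0.0 q [-0.87 -0.02  1.89  0.    1.27 -0.65]
[ 0.3185  0.0944 -0.0038  0.0008  0.0006 -0.411 ]
```

>>> {"method": "carry_out", "body": {"deltas": [0.318, 0.094, -0.004, 0, 0, -0.411, 0.318, 0.094, -0.004, 0, 0, -0.411, 0.318, 0.094, -0.004, 0, 0, -0.411, 0.318, 0.094, -0.004, 0, 0, -0.411, 0.318, 0.094, -0.004, 0, 0, -0.411]}}

```text
time: 2.45
eef_pos: [0.574, -0.068, 0.25]
tcp_rot: [0.635, 0.772, 0.0, 0.0]
contact_force: [0.7, 0.1, -0.8]
opening: -0.002
finger_force: 0.0
```

>>> {"method": "carry_out", "body": {"deltas": [0, 0, 0, 0, 0, 0]}}

```text
time: 2.58
eef_pos: [0.5745, -0.0661, 0.2498]
tcp_rot: [0.633, 0.774, 0.0, 0.0]
contact_force: [0.4, -0.1, 0.4]
opening: -0.002
finger_force: 0.0
```

Run:
```python
from go import *
st()
p,r=knob_pose(0,.12,0)
print(delta(np.array([.582,-.05,.225]),r))
```

```text
t 2.575 p [ 0.5745 -0.0661  0.2498] F [ 0.41 -0.14  0.36] T [-0.01  0.    0.02] op -0.002 ff 0.0 q [-0.29  0.06  1.8   0.    1.28 -0.49]
[ 0.0143  0.0105  0.0248  0.0008 -0.0004  0.0003]
```

>>> {"method": "carry_out", "body": {"deltas": [0.014, 0.01, 0.02, 0, 0, 0, 0.014, 0.01, 0.04, 0, 0, 0, 0.014, 0.01, 0.06, 0, 0, 0, 0.014, 0.01, 0.08, 0, 0, 0, 0.014, 0.01, 0.1, 0, 0, 0]}}

```text
time: 3.2
eef_pos: [0.5799, -0.0548, 0.1479]
tcp_rot: [0.636, 0.772, -0.0, -0.0]
contact_force: [-1.1, 0.3, 1.4]
opening: 0.0
finger_force: 0.3
```

>>> {"method": "carry_out", "body": {"deltas": [0, 0, 0.005, 0, 0, 0, 0, 0, 0.01, 0, 0, 0, 0, 0, 0.013, 0, 0, 0]}}

```text
time: 3.58
eef_pos: [0.5808, -0.0543, 0.137]
tcp_rot: [0.635, 0.772, 0.0, 0.001]
contact_force: [-1.1, 1.2, 0.3]
opening: 0.002
finger_force: 0.1
```

Run:
```python
from fit import *
from go import st
st()
ims=[]
for c in("top","side"):
    im,d=ctrl.read_camera(c);cv2.imwrite(f"pics/{c}1.png",im[...,::-1]);np.save(f"{c}1.npy",d)
    try:
        Q,I,c0,n=fit([(c,d)]);print(c,I.sum(),np.arccos(n[2]),np.arctan2(n[1],n[0]))
    except Exception as e:print(e)
    ims.append(cv2.resize(im[100:340,180:460,::-1],(400,343)))
cv2.imwrite("pics/c.png",np.hstack(ims))
```

```text
t 3.575 p [ 0.5808 -0.0543  0.137 ] F [-1.1   1.19  0.29] T [ 0.02 -0.02  0.05] op 0.002 ff 0.1 q [-0.27  0.18  1.88  0.    1.08 -0.46]
top 6777 0.16866269245693538 0.32270958627429064
side 4378 0.16276973215027893 0.3140622545683006
```

View pics/c.png

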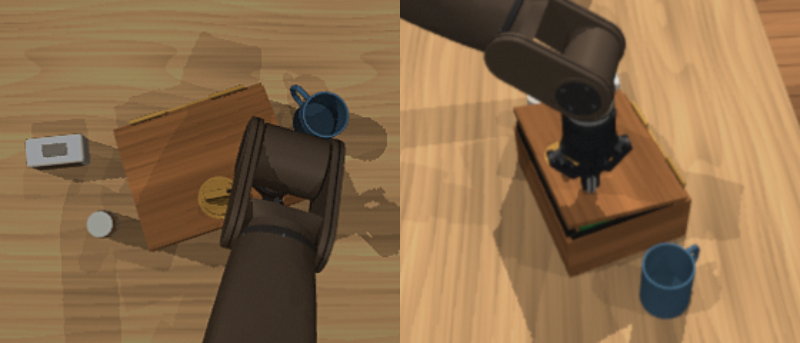

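The picture shows the fingers pushing the lid on the -y side, with the knob, mug, clock and jar all clear. The lid is at about 0.165 rad.

>>> {"method": "carry_out", "body": {"deltas": [0, 0, 0.003, 0, 0, 0, 0, 0, 0.006, 0, 0, 0, 0, 0, 0.008, 0, 0, 0, 0, 0, 0.008, 0, 0, 0]}}

```text
time: 4.18
eef_pos: [0.5802, -0.0542, 0.1283]
tcp_rot: [0.635, 0.772, -0.0, -0.0]
contact_force: [-0.1, -0.2, -0.5]
opening: 0.002
finger_force: 0.0
```

>>> {"method": "carry_out", "body": {"deltas": [0, 0, 0.001, 0, 0, 0, 0, 0, 0.002, 0, 0, 0, 0, 0, 0.002, 0, 0, 0]}}

```text
time: 4.55
eef_pos: [0.5803, -0.0542, 0.1265]
tcp_rot: [0.635, 0.772, -0.0, -0.0]
contact_force: [-0.2, -0.0, -0.9]
opening: -0.003
finger_force: 0.0
```

Run:
```python
from fit import *
from go import st
st()
for c in("top","side"):
    im,d=ctrl.read_camera(c)
    Q,I,c0,n=fit([(c,d)]);print(c,I.sum(),np.arccos(n[2]),np.arctan2(n[1],n[0]))
```

```text
t 4.55 p [ 0.5803 -0.0542  0.1265] F [-0.18 -0.02 -0.95] T [-0.01  0.01 -0.03] op -0.003 ff 0.0 q [-0.27  0.19  1.89  0.    1.06 -0.46]
top 6733 0.09746956404664268 0.32305263864410655
side 4479 0.09670607626380828 0.3149145902510408
```

>>> {"method": "carry_out", "body": {"deltas": [0, 0, -0.04, 0, 0, 0, 0, 0, -0.09, 0, 0, 0, -0.05, 0, -0.12, 0, 0, 0, -0.1, 0, -0.12, 0, 0, 0, -0.13, 0, -0.12, 0, 0, 0], "grip": 100}}

```text
time: 5.28
eef_pos: [0.6058, -0.184, 0.2475]
tcp_rot: [0.636, 0.772, 0.0, 0.001]
contact_force: [-0.1, 0.4, -0.8]
opening: 1.0
finger_force: 0.0
```

```bash
cat > meas.py <<'E'
from fit import *
from go import *
def meas(show=None):
    ims=[]
    for c in("top","side"):
        im,d=ctrl.read_camera(c);Q,I,c0,n=fit([(c,d)]);a=np.arccos(n[2])
        ex,ey,n=lidframe(a);p0=H-.155*ex+.01*n
        h=(Q-c0)@n;k0=np.linalg.norm((Q-p0)[:,:2],axis=1)<.035
        W=Q[(h>.018)&(h<.04)&k0];A=np.c_[(W-p0)@ex,(W-p0)@ey]
        out=dict(lid=a.round(4),yaw=np.arctan2(n[1],n[0]).round(3),nw=len(W))
        if len(W)>20:
            B=A-A.mean(0);v=np.linalg.svd(B,full_matrices=False)[2][0];v=v*np.sign(v[1]);out.update(knob=np.arctan2(v[0],v[1]).round(3),off=A.mean(0).round(4),mm=[A.min(0).round(3),A.max(0).round(3)],top=np.percentile(h[k0],99).round(4))
        # lid rim extents
        L=np.c_[(Q[I]-p0)@ex,(Q[I]-p0)@ey];out["ext"]=np.percentile(L,[.3,99.7],axis=0).round(4).tolist();out["zres"]=round(float((c0-p0)@n),4)
        print(c,out)
        ims.append(cv2.resize(im[150:290,240:440,::-1],(400,280),interpolation=cv2.INTER_CUBIC))
    if show: cv2.imwrite(f"pics/{show}.png",np.hstack(ims))
E
python3 - <<'E'
from meas import *
st();meas("d")
E
```

```text
t 5.275 p [ 0.6058 -0.184   0.2475] F [-0.07  0.42 -0.79] T [-0.03 -0.    0.03] op 1.0 ff 0.0 q [-0.45  0.18  1.67 -0.    1.29 -0.65]
top {'lid': np.float64(0.0971), 'yaw': np.float64(0.319), 'nw': 136, 'knob': np.float64(0.131), 'off': array([0.0014, 0.0006]), 'mm': [array([-0.007, -0.023]), array([0.011, 0.023])], 'top': np.float64(0.0356), 'ext': [[-0.0427, -0.1295], [0.1678, 0.1295]], 'zres': 0.0001}
side {'lid': np.float64(0.0981), 'yaw': np.float64(0.319), 'nw': 118, 'knob': np.float64(0.081), 'off': array([-0.0016, -0.0026]), 'mm': [array([-0.009, -0.024]), array([0.007, 0.026])], 'top': np.float64(0.0366), 'ext': [[-0.0453, -0.1304], [0.1551, 0.1295]], 'zres': 0.0004}
```

View pics/d.png

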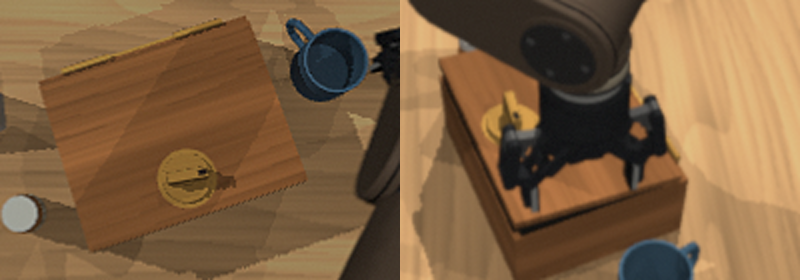

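The picture shows the lid down on its seal (0.097 rad), the wing at about 0.11 rad with its mark towards the mug side, and nothing else disturbed.

Run:
```python
from go import *
p,r=knob_pose(.096,.11,.08);print(p,delta(p,r))
```

```text
[0.54879266 0.01287628 0.1964888 ] [ 0.2048 -0.0183  0.0498  0.0953 -0.0106 -0.0193]
```

>>> {"method": "carry_out", "body": {"deltas": [0.205, -0.018, 0.05, 0.095, -0.011, -0.019, 0.205, -0.018, 0.05, 0.095, -0.011, -0.019, 0.205, -0.018, 0.05, 0.095, -0.011, -0.019, 0.205, -0.018, 0.05, 0.095, -0.011, -0.019, 0.205, -0.018, 0.05, 0.095, -0.011, -0.019], "grip": 50}}

```text
time: 6.0
eef_pos: [0.5469, 0.0184, 0.1959]
tcp_rot: [0.626, 0.778, -0.041, -0.027]
contact_force: [-0.1, -1.0, 0.1]
opening: 0.5
finger_force: 0.0
```

>>> {"method": "carry_out", "body": {"deltas": [0, 0, 0, 0, 0, 0]}}

```text
time: 6.12
eef_pos: [0.5486, 0.0158, 0.1971]
tcp_rot: [0.627, 0.777, -0.04, -0.025]
contact_force: [0.2, 0.4, -0.5]
opening: 0.499
finger_force: 0.0
```

Run:
```python
from go import *
st()
p,r=knob_pose(.096,.11,.026);print(p,delta(p,r))
```

```text
t 6.125 p [0.5486 0.0158 0.1971] F [ 0.23  0.37 -0.54] T [ 0.03 -0.01  0.03] op 0.499 ff 0.0 q [-0.14  0.09  1.87 -0.04  1.27 -0.33]
[0.54387824 0.01125151 0.14273744] [-0.0029 -0.0004  0.0546  0.0012  0.0004  0.0035]
```

>>> {"method": "carry_out", "body": {"deltas": [-0.003, 0, 0.015, 0, 0, 0.003, -0.003, 0, 0.03, 0, 0, 0.003, -0.003, 0, 0.045, 0, 0, 0.003, -0.003, 0, 0.054, 0, 0, 0.003, -0.003, 0, 0.054, 0, 0, 0.003]}}

```text
time: 6.75
eef_pos: [0.5433, 0.0114, 0.1416]
tcp_rot: [0.629, 0.776, -0.041, -0.027]
contact_force: [0.2, 0.4, 0.4]
opening: 0.498
finger_force: 0.0
```

Run:
```python
from go import *
st()
p,r=knob_pose(.096,.11,.026);print(p,delta(p,r))
im,d=ctrl.read_camera("side");cv2.imwrite("pics/e.png",cv2.resize(im[140:260,250:410,::-1],(640,480),interpolation=cv2.INTER_CUBIC))
```

```text
t 6.75 p [0.5433 0.0114 0.1416] F [0.22 0.39 0.4 ] T [-0.01 -0.05 -0.01] op 0.498 ff 0.0 q [-0.15  0.14  1.92 -0.05  1.17 -0.34]
[0.54387824 0.01125151 0.14273744] [-0.0002  0.0005 -0.0012 -0.0019 -0.001   0.0001]
```

View pics/e.png

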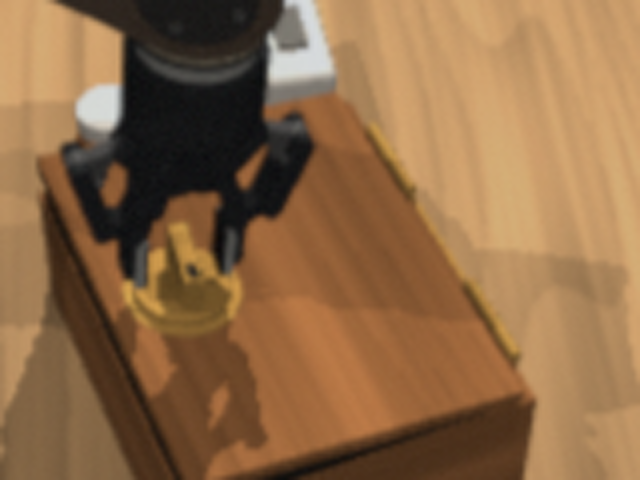

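The fingers straddle the wing, which sits midway between the pads at crop (180,255), with the tips just above the disc. I'll close on it now.

>>> {"method": "carry_out", "body": {"deltas": [0, 0, 0, 0, 0, 0, 0, 0, 0, 0, 0, 0, 0, 0, 0, 0, 0, 0, 0, 0, 0, 0, 0, 0, 0, 0, 0, 0, 0, 0], "grip": 0, "grip_force": 40}}

```text
time: 7.42
eef_pos: [0.5457, 0.0117, 0.1435]
tcp_rot: [0.629, 0.776, -0.038, -0.024]
contact_force: [5.1, 1.1, -2.4]
opening: 0.129
finger_force: 42.6
```

```bash
cat > fz.py <<'E'
from go import *
def favg(n=6):
    F=[];T=[]
    for _ in range(n):
        ctrl.read_camera("top");s=ctrl.get_state();F.append(s["contact_force"]);T.append(s["wrist_torque"])
    r=R.from_quat(s["tcp_rot"])
    print("Favg",np.mean(F,0).round(2),"tool",r.inv().apply(np.mean(F,0)).round(2),"T",np.mean(T,0).round(3),"sd",np.std(F,0).round(2))
E
python3 - <<'E'
from fz import *
st();favg()
p,r=knob_pose(.096,.11,.026);print(p,delta(p,r))
E
```

```text
t 7.425 p [0.5457 0.0117 0.1435] F [ 5.12  1.13 -2.44] T [ 0.27 -0.85  0.01] op 0.129 ff 42.6 q [-0.15  0.14  1.92 -0.05  1.16 -0.33]
Favg [ 5.07  1.74 -2.44] tool [0.67 5.51 1.94] T [ 0.255 -0.8   -0.053] sd [0.52 0.65 0.83]
[0.54387824 0.01125151 0.14273744] [-0.0001 -0.0018  0.0009  0.0054  0.0003 -0.0001]
```

Run:
```python
from go import *
p0,r0=knob_pose(.096,.11,.026)
for a in(.08,.06,.04,.02,0):
    p,r=knob_pose(a,.11,.026);print(a,r0.inv().apply(p-p0).round(4),(r0.inv()*r).as_rotvec().round(4))
```

```text
0.08 [-0.     -0.0004  0.0025] [-0.0159  0.0018 -0.    ]
0.06 [-0.0001 -0.0008  0.0056] [-0.0358  0.004  -0.    ]
0.04 [-0.0001 -0.0012  0.0087] [-0.0557  0.0061  0.    ]
0.02 [-0.0002 -0.0015  0.0118] [-0.0755  0.0083  0.    ]
0 [-0.0002 -0.0018  0.015 ] [-0.0954  0.0105  0.    ]
```

>>> {"method": "carry_out", "body": {"deltas": [0, 0.001, 0.001, 0, 0, 0, 0, 0.0025, 0.003, 0, 0, 0, 0, 0.0025, 0.005, 0, 0, 0, 0, 0.0025, 0.005, 0, 0, 0]}}

```text
time: 8.22
eef_pos: [0.5452, 0.0115, 0.1395]
tcp_rot: [0.628, 0.776, -0.041, -0.027]
contact_force: [-5.7, 0.1, 8.3]
opening: 0.128
finger_force: 44.4
```

Run:
```python
from fz import *
st();favg()
```

```text
t 8.225 p [0.5452 0.0115 0.1395] F [-5.66  0.11  8.34] T [ 0.1   0.59 -0.07] op 0.128 ff 44.4 q [-0.14  0.15  1.92 -0.05  1.16 -0.33]
Favg [-5.07  0.35  8.49] tool [ 1.31 -5.69 -7.99] T [ 0.124  0.641 -0.073] sd [0.33 0.31 0.3 ]
```

>>> {"method": "carry_out", "body": {"deltas": [0, -0.0013, 0, -0.01, 0, 0, 0, -0.0013, 0.001, -0.02, 0, 0, 0, -0.0013, 0.001, -0.025, 0.002, 0, 0, -0.0013, 0.001, -0.025, 0.002, 0]}}

```text
time: 9.02
eef_pos: [0.5448, 0.0114, 0.1388]
tcp_rot: [0.629, 0.777, -0.03, -0.019]
contact_force: [-1.6, 0.8, 7.6]
opening: 0.13
finger_force: 43.9
```

```bash
cat > lid.py <<'E'
from fit import *
def lid():
    for c in("top","side"):
        im,d=ctrl.read_camera(c);Q,I,c0,n=fit([(c,d)]);print(c,"lid",np.arccos(n[2]).round(4),I.sum(),end="; ")
    print()
E
python3 - <<'E'
from fz import *
from lid import lid
st();favg();lid()
E
```

```text
t 9.025 p [0.5448 0.0114 0.1388] F [-1.62  0.8   7.65] T [ 0.21  0.37 -0.09] op 0.13 ff 43.9 q [-0.15  0.13  1.93 -0.04  1.14 -0.34]
Favg [-1.41  0.94  6.99] tool [ 1.15 -1.68 -6.9 ] T [ 0.151  0.391 -0.091] sd [0.5  0.49 0.49]
top lid 0.0647 5612; side lid 0.0657 5544;
```

>>> {"method": "carry_out", "body": {"deltas": [0, 0, 0.001, -0.005, 0, 0, 0, 0, 0.002, -0.012, 0.001, 0, 0, 0, 0.002, -0.012, 0.001, 0]}}

```text
time: 9.8
eef_pos: [0.5444, 0.0112, 0.1368]
tcp_rot: [0.629, 0.777, -0.025, -0.016]
contact_force: [-2.5, 0.4, 8.9]
opening: 0.127
finger_force: 43.9
```

Run:
```python
from fz import *
from lid import lid
st();favg();lid()
```

```text
t 9.8 p [0.5444 0.0112 0.1368] F [-2.49  0.35  8.92] T [ 0.15  0.53 -0.06] op 0.127 ff 43.9 q [-0.15  0.13  1.94 -0.03  1.12 -0.35]
Favg [-2.81  0.65  7.92] tool [ 1.16 -3.08 -7.76] T [ 0.143  0.515 -0.063] sd [0.25 0.52 0.49]
top lid 0.0517 5759; side lid 0.0525 5577;
```

>>> {"method": "carry_out", "body": {"deltas": [0, -0.0005, 0.001, -0.005, 0, 0, 0, -0.0008, 0.002, -0.012, 0.001, 0, 0, -0.0008, 0.002, -0.012, 0.001, 0]}}

```text
time: 10.58
eef_pos: [0.544, 0.0111, 0.1351]
tcp_rot: [0.629, 0.777, -0.02, -0.012]
contact_force: [-1.8, 1.1, 8.2]
opening: 0.129
finger_force: 44.0
```

Run:
```python
from fz import *
from lid import lid
st();favg();lid()
```

```text
t 10.575 p [0.544  0.0111 0.1351] F [-1.79  1.11  8.16] T [ 0.18  0.31 -0.06] op 0.129 ff 44.0 q [-0.16  0.12  1.95 -0.03  1.1  -0.35]
Favg [-1.88  0.87  7.65] tool [ 1.19 -2.01 -7.57] T [ 0.189  0.385 -0.063] sd [0.44 0.48 0.59]
top lid 0.0406 5942; side lid 0.0399 5569;
```

>>> {"method": "carry_out", "body": {"deltas": [0, -0.0005, 0.001, -0.005, 0, 0, 0, -0.0005, 0.002, -0.012, 0.001, 0, 0, -0.0005, 0.002, -0.012, 0.001, 0]}}

```text
time: 11.35
eef_pos: [0.5437, 0.011, 0.1333]
tcp_rot: [0.629, 0.777, -0.015, -0.008]
contact_force: [-0.7, 0.8, 8.7]
opening: 0.129
finger_force: 44.0
```

Run:
```python
from fz import *
from lid import lid
st();favg();lid()
```

```text
t 11.35 p [0.5437 0.011  0.1333] F [-0.72  0.75  8.69] T [ 0.19  0.32 -0.11] op 0.129 ff 44.0 q [-0.16  0.12  1.96 -0.02  1.09 -0.36]
Favg [-1.98  0.67  8.5 ] tool [ 1.02 -2.07 -8.44] T [ 0.229  0.374 -0.082] sd [0.41 0.71 0.53]
top lid 0.0281 6100; side lid 0.0294 5564;
```

>>> {"method": "carry_out", "body": {"deltas": [0, -0.0003, 0.001, -0.005, 0, 0, 0, -0.0005, 0.0015, -0.01, 0.001, 0, 0, -0.0005, 0.0015, -0.01, 0.001, 0]}}

```text
time: 12.12
eef_pos: [0.5434, 0.0109, 0.1321]
tcp_rot: [0.629, 0.777, -0.01, -0.005]
contact_force: [-0.9, 1.8, 10.0]
opening: 0.124
finger_force: 44.1
```

Run:
```python
from fz import *
from lid import lid
st();favg();lid()
```

```text
t 12.125 p [0.5434 0.0109 0.1321] F [-0.93  1.83  9.97] T [ 0.25  0.27 -0.05] op 0.124 ff 44.1 q [-0.16  0.11  1.97 -0.01  1.08 -0.36]
Favg [-1.13  1.3   8.92] tool [ 1.46 -1.03 -8.91] T [ 0.242  0.349 -0.083] sd [0.51 0.61 0.52]
top lid 0.0209 6221; side lid 0.021 5594;
```

>>> {"method": "carry_out", "body": {"deltas": [0, 0, 0.001, -0.005, 0, 0, 0, 0, 0.0015, -0.008, 0.001, 0, 0, 0, 0.0015, -0.008, 0.001, 0]}}

```text
time: 12.9
eef_pos: [0.5432, 0.0108, 0.1306]
tcp_rot: [0.629, 0.777, -0.007, -0.003]
contact_force: [-2.4, 1.6, 9.8]
opening: 0.128
finger_force: 44.2
```

Run:
```python
from fz import *
from lid import lid
st();favg();lid()
```

```text
t 12.9 p [0.5432 0.0108 0.1306] F [-2.37  1.63  9.8 ] T [ 0.18  0.47 -0.03] op 0.128 ff 44.2 q [-0.16  0.11  1.97 -0.01  1.07 -0.37]
Favg [-2.38  1.57  9.86] tool [ 1.99 -2.15 -9.84] T [ 0.224  0.467 -0.068] sd [0.55 0.29 0.4 ]
top lid 0.0112 6312; side lid 0.0122 5589;
```

>>> {"method": "carry_out", "body": {"deltas": [0, -0.0005, 0.001, -0.005, 0, 0, 0, -0.0005, 0.0015, -0.008, 0.001, 0, 0, -0.0005, 0.0015, -0.008, 0.001, 0]}}

```text
time: 13.68
eef_pos: [0.5431, 0.0108, 0.1302]
tcp_rot: [0.629, 0.777, -0.003, -0.001]
contact_force: [-2.3, 2.3, 13.0]
opening: 0.128
finger_force: 44.7
```

Run:
```python
from fz import *
from lid import lid
st();favg();lid()
```

```text
t 13.675 p [0.5431 0.0108 0.1302] F [-2.3   2.32 13.03] T [ 0.24  0.72 -0.04] op 0.128 ff 44.7 q [-0.16  0.11  1.98 -0.01  1.06 -0.37]
Favg [-3.08  1.83 13.29] tool [  2.39  -2.72 -13.28] T [ 0.28   0.748 -0.074] sd [0.33 0.34 0.33]
top lid 0.0082 6332; side lid 0.0095 5594;
```

>>> {"method": "carry_out", "body": {"deltas": [0, 0, 0, 0, 0, 0.08, 0, 0, 0, 0, 0, 0.16, 0, 0, 0, 0, 0, 0.24, 0, 0, 0, 0, 0, 0.32, 0, 0, 0, 0, 0, 0.32]}}

```text
time: 14.7
eef_pos: [0.5433, 0.0108, 0.1302]
tcp_rot: [0.745, 0.667, -0.003, -0.0]
contact_force: [-2.9, 1.3, 13.1]
opening: 0.126
finger_force: 44.6
```

Run:
```python
from fz import *
from lid import lid
st();favg();lid()
```

```text
t 14.7 p [0.5433 0.0108 0.1302] F [-2.88  1.34 13.08] T [ 0.33  0.65 -0.07] op 0.126 ff 44.6 q [-0.16  0.11  1.98 -0.01  1.06 -0.05]
Favg [-1.95  1.92 13.25] tool [  1.63  -2.21 -13.25] T [ 0.354  0.634 -0.059] sd [0.49 0.24 0.29]
top lid 0.0084 6280; side lid 0.0095 5622;
```

>>> {"method": "carry_out", "body": {"deltas": [0, 0, 0, 0, 0, 0.1, 0, 0, 0, 0, 0, 0.2, 0, 0, 0, 0, 0, 0.3, 0, 0, 0, 0, 0, 0.4, 0, 0, 0, 0, 0, 0.4]}}

```text
time: 15.72
eef_pos: [0.5437, 0.0108, 0.1302]
tcp_rot: [0.863, 0.505, -0.003, 0.001]
contact_force: [-1.0, 1.6, 12.1]
opening: 0.129
finger_force: 44.5
```

Run:
```python
from fz import *
from lid import lid
st();favg();lid()
```

```text
t 15.725 p [0.5437 0.0108 0.1302] F [-1.02  1.6  12.05] T [ 0.36  0.48 -0.09] op 0.129 ff 44.5 q [-0.16  0.11  1.98 -0.01  1.06  0.35]
Favg [-1.3   1.73 12.27] tool [  0.8   -1.99 -12.27] T [ 0.343  0.447 -0.074] sd [0.37 0.4  0.44]
top lid 0.009 6243; side lid 0.0095 5762;
```

>>> {"method": "carry_out", "body": {"deltas": [0, 0, 0.0003, 0, 0, 0.1, 0, 0, 0.0003, 0, 0, 0.2, 0, 0, 0.0003, 0, 0, 0.3, 0, 0, 0.0003, 0, 0, 0.4, 0, 0, 0.0003, 0, 0, 0.4]}}

```text
time: 16.75
eef_pos: [0.544, 0.0106, 0.1302]
tcp_rot: [0.946, 0.324, -0.002, 0.002]
contact_force: [-1.3, 1.2, 12.9]
opening: 0.128
finger_force: 44.6
```

Run:
```python
from fz import *
from lid import lid
s=st();favg();lid()
y=R.from_quat(s["tcp_rot"]).as_matrix()[:,1];print("knob",YAW-np.arctan2(y[1],y[0]))
```

```text
t 16.75 p [0.544  0.0106 0.1302] F [-1.3   1.16 12.94] T [ 0.3   0.5  -0.06] op 0.128 ff 44.6 q [-0.16  0.11  1.98 -0.01  1.06  0.75]
Favg [-1.07  1.34 12.82] tool [ -0.09  -1.69 -12.82] T [ 0.315  0.403 -0.061] sd [0.28 0.1  0.44]
top lid 0.0081 6356; side lid 0.0101 5996; 
knob 1.2303280268539376
```

Knob 1.23, no extra torque; 0.28 more.

>>> {"method": "carry_out", "body": {"deltas": [0, 0, 0, 0, 0, 0.1, 0, 0, 0, 0, 0, 0.18, 0, 0, 0, 0, 0, 0.24, 0, 0, 0, 0, 0, 0.28, 0, 0, 0, 0, 0, 0.28]}}

```text
time: 17.77
eef_pos: [0.5441, 0.0104, 0.1302]
tcp_rot: [0.982, 0.189, -0.002, 0.002]
contact_force: [-1.0, 0.1, 12.4]
opening: 0.13
finger_force: 44.6
```

Run:
```python
from fz import *
from lid import lid
s=st();favg();lid()
y=R.from_quat(s["tcp_rot"]).as_matrix()[:,1];print("knob",YAW-np.arctan2(y[1],y[0]))
```

```text
t 17.775 p [0.5441 0.0104 0.1302] F [-1.03  0.11 12.4 ] T [ 0.25  0.28 -0.02] op 0.13 ff 44.6 q [-0.16  0.11  1.98 -0.01  1.06  1.03]
Favg [-0.64  0.56 12.47] tool [ -0.44  -0.72 -12.47] T [ 0.244  0.332 -0.046] sd [0.38 0.22 0.31]
top lid 0.0084 6373; side lid 0.0089 6163; 
knob 1.5098928044565723
```

>>> {"method": "carry_out", "body": {"deltas": [0, 0, -0.002, 0, 0, 0, 0, 0, -0.003, 0, 0, 0, 0, 0, -0.004, 0, 0, 0, 0, 0, -0.004, 0, 0, 0]}}

```text
time: 18.68
eef_pos: [0.5441, 0.0105, 0.1315]
tcp_rot: [0.982, 0.189, -0.001, 0.002]
contact_force: [6.1, 0.7, 3.4]
opening: 0.128
finger_force: 43.3
```

Run:
```python
from fz import *
from lid import lid
s=st();favg();lid()
```

```text
t 18.675 p [0.5441 0.0105 0.1315] F [6.07 0.66 3.38] T [ 0.18 -0.76 -0.05] op 0.128 ff 43.3 q [-0.16  0.11  1.98 -0.01  1.06  1.03]
Favg [6.33 0.55 4.06] tool [ 6.07  1.85 -4.07] T [ 0.164 -0.758 -0.017] sd [0.56 0.44 0.24]
top lid 0.0165 6399; side lid 0.0174 6197;
```

The lid is being held by the keeper (0.017 rad at only 4 N). I'll open the fingers and retreat.

>>> {"method": "carry_out", "body": {"deltas": [0, 0, 0, 0, 0, 0, 0, 0, 0, 0, 0, 0, 0, 0, -0.003, 0, 0, 0, 0, 0, -0.01, 0, 0, 0, 0, 0, -0.03, 0, 0, 0], "grip": 50}}

```text
time: 19.7
eef_pos: [0.5412, 0.011, 0.1595]
tcp_rot: [0.982, 0.189, -0.005, 0.001]
contact_force: [0.9, 0.8, 0.2]
opening: 0.502
finger_force: 0.0
```

>>> {"method": "carry_out", "body": {"deltas": [0, 0, -0.03, 0, 0, 0, 0, 0, -0.06, 0, 0, 0, -0.05, 0.05, -0.09, 0, 0, 0, -0.08, 0.11, -0.1, 0, 0, 0, -0.1, 0.15, -0.1, 0, 0, 0]}}

```text
time: 20.32
eef_pos: [0.5059, -0.166, 0.2634]
tcp_rot: [0.982, 0.19, -0.003, 0.002]
contact_force: [1.3, 0.6, -1.0]
opening: 0.497
finger_force: 0.0
```

>>> {"method": "carry_out", "body": {"deltas": [0, 0, 0, 0, 0, 0, 0, 0, 0, 0, 0, 0]}}

```text
time: 20.58
eef_pos: [0.5056, -0.1642, 0.2611]
tcp_rot: [0.982, 0.189, -0.004, 0.001]
contact_force: [-0.5, 1.0, -0.1]
opening: 0.499
finger_force: 0.0
```

Run:
```python
from meas import *
st();meas("f")
```

```text
t 20.575 p [ 0.5056 -0.1642  0.2611] F [-0.52  1.02 -0.08] T [-0.01  0.06  0.01] op 0.499 ff 0.0 q [-0.5  -0.05  1.89 -0.01  1.31  0.69]
top {'lid': np.float64(0.0187), 'yaw': np.float64(0.319), 'nw': 122, 'knob': np.float64(1.528), 'off': array([0.002 , 0.0005]), 'mm': [array([-0.021, -0.008]), array([0.025, 0.008])], 'top': np.float64(0.0359), 'ext': [[-0.043, -0.1294], [0.1571, 0.1296]], 'zres': -0.0001}
side {'lid': np.float64(0.0194), 'yaw': np.float64(0.319), 'nw': 154, 'knob': np.float64(1.497), 'off': array([ 0.0017, -0.0029]), 'mm': [array([-0.02 , -0.009]), array([0.023, 0.007])], 'top': np.float64(0.0361), 'ext': [[-0.0435, -0.1301], [0.1553, 0.1302]], 'zres': 0.0004}
```

View pics/f.png

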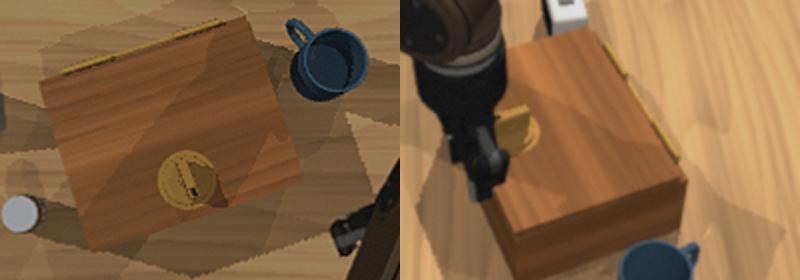

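The lid is latched at 0.019 rad with the knob at about 1.51, and the wing points at the front edge. The gripper is clear of everything and the mug and jar have not moved.

```bash
python3 -c "
from plant import ctrl
print(ctrl.sign_off())"
```

```text
the job is handed in; nothing more can be done
None
```

I handed the job in with the lid latched at about 0.019 rad and the knob at about 1.51 rad; the arm was clear, the mug and jar were unmoved, and `sign_off()` gave no verdict.

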